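# Draw the looped insert out of the dry-block heater

### The job

One of the two metal inserts down in the wells of the dry-block heater has a wire loop on top. It is hot, so keep the gripper off it: take the lifting hook out of its stand, catch the loop with it, draw the insert straight up out of its well and, still on the hook, set it down standing in the metal tray. Then let go of the hook (it may stay with the insert) and leave the other insert in its well.

Things in the scene. Friction and masses are not known exactly. Their poses are not given: they have to be found in the camera images.
- hook_handle (a point): Centre of the black handle (26 along x, 18 along y, 56 tall) of the upright 90 g lifting hook; pulls up out of a 112 mm high stand. 46 mm collar, underside 34 below this point, a tab on its +x side; plug to 52 below; then 5 mm wire J: shank at x=-9, free tip at x=+9 pointing up, ending 115 below. Seat (upper side of the J's bottom) at x=0, 129 below; underside 134. Gap shank to tip 13. z up.
- looped_insert: Aluminium cylinder, 66 mm across, 30 high, 0.28 kg, loose in either heater well. Origin: centre of its underside, z up. Over it a rigid upright arch of 5 mm wire in its yz plane, legs at y=-23 and 23; top bar slightly peaked, wire axis at the peak x=0, y=0, z=76 mm. A hook passes under the bar along x, from either side. Loop top is 34 mm below the well's mouth.
- pin_insert: Same cylinder with an upright pin and 14 mm ball (73 mm high in all) instead of a loop, in the other well; stays there. Origin: centre of its underside. The heater (fixed, white jacket round a metal block, 120 x 210 mm) has two round wells, 76 mm across, centres 92 mm apart, floor 8 mm and mouth 120 mm above the worktop.
- cooling_tray: Low open tray of bare steel, 160 mm (its x) by 180 mm (its y), fixed on the worktop. Origin: centre of its underside; floor 3 mm thick, walls 3 mm thick and 18 mm high.

How it is judged:
On the way, in this order (a step that is already met when the one before it is completed fails the run):
1. the looped insert hangs on the held hook, clear above its well (height (world z) of looped_insert above 0.122 m and contact force between lift_hook and looped_insert above 1 N and contact force between the fingers and lift_hook above 1 N), for 0.2 s.
2. the insert stands in the tray while the hook is still held (x of looped_insert in the frame of cooling_tray between -0.065 and 0.065 m and y of looped_insert in the frame of cooling_tray between -0.075 and 0.075 m and z of looped_insert in the frame of cooling_tray below 0.012 m and angle between looped_insert's own z axis and vertical below 0.2 rad and contact force between looped_insert and cooling_tray above 0.2 N and contact force between the fingers and lift_hook above 1 N), for 0.2 s.
At the end, for the whole second after the job is handed in: The looped insert is at rest inside the tray (origin within 70 mm along the tray's x and 80 mm along its y of the tray's centre, less than 45 mm above its underside), the hook is let go and may lie anywhere, and the pin insert is within 20 mm of where it began, in its well (x of looped_insert in the frame of cooling_tray between -0.07 and 0.07 m and y of looped_insert in the frame of cooling_tray between -0.08 and 0.08 m and z of looped_insert in the frame of cooling_tray below 0.045 m and linear speed of looped_insert below 0.03 m/s and distance of pin_insert from where it was at the start of the episode below 0.02 m); the robot touches nothing.
It fails at once if the gripper touches the hot looped insert (contact force between the fingers and looped_insert above 2 N).
It fails at once if the other insert is lifted from its well (height (world z) of pin_insert above 0.03 m).
It also fails if it takes over 61 s, if anything falls off the work surface, if the arm or the gripper's body presses on something with over 40 N, if the wrist force passes 120 N, or if a joint passes its speed limit or range.

### The arm

A 6-joint arm with a two-finger parallel gripper is mounted at the origin on a cart in front of the work surface, level with it; the furniture and walls round the work are solid. World frame = base frame: x ahead of the robot, y to its left, z up, the work surface at z = 0. Lengths are in m, angles in rad, forces in N, time in s.
With the tool pointing down it reaches from about 0.35 to 0.975 m from the base axis. Payload 7.1 kg.
Tool frame: the origin (TCP) lies between the finger pads; the fingertips stand 25 mm ahead of it and the grasp point (between the pads) lies 6 mm ahead of it; z points along the fingers, y is the direction in which the jaws open and shut (so a half turn about z gives the same grasp; the last joint's range is limited). The gripper opens to 88 mm and grips with 3 to 60 N. Pads are 20 mm wide; open, the fingers measure 115 mm over their backs; the gripper's body (75 mm by 178 mm) begins 61 mm behind the grasp point.
Start: joints at [-1.294, 0.423, 1.63, -0, 1.089, -0.019], TCP at [0.182, -0.598, 0.248] pointing down, gripper open.
Joint ranges: [-3, 3], [-0.9, 2.11], [0.09, 2.58], [-1.31, 4.45], [0.11, 2.69], [-2.54, 2.54]. Speed limits (rad/s): [2.39, 2.39, 3.01, 3.14, 3.14, 3.14].

### API

Orientations are given as a unit quaternion [x, y, z, w].
In Python, from workcell import env gives the robot as it stands.
- The arm moves only by the tool play_rows, never from a script. Its argument "rows" is a list of rows, each an object with "slide": the shift along the tool's x, y, z in m, a list of three; "turn": the turn, a rotation vector about the tool's x, y, z in rad, a list of three. In form: [{"slide": [tx, ty, tz], "turn": [rx, ry, rz]}, ...]. A call has 1 to 20 rows; each row is the pose to reach, as a shift and turn from the pose commanded when the call began, along the tool's axes at that moment; what a row does not reach only later rows make up. A row lasts 1/12 s, in which the tool goes at most 41.7 mm and 7.16 degrees, less where a joint would pass 70% of its speed; a pose out of reach is approached as far as the arm can. A call with a gripper value outside its range is refused whole. "grip" is the opening, from 0 (shut) to 1 (fully open), set as the call begins (left out, the last holds). The fingers move at their own pace and stop on an object; the grip force is fixed at half the most. Time passes only in rows, so rows that repeat a pose let the fingers close. It gives the time, the measured TCP pose, the force and the opening at its end, in the units of the state.
- env.read_state(): the state, without advancing time (a new reading comes with each control period).
- env.capture(name): name is "scene" or "top"; returns a dict with "image" (400x640x3 uint8, blue, green, red), "camera_matrix" (3x3 intrinsics, pixels), "R" (3x3) and "t" (3): a world point X has camera coordinates R X + t. Camera axes: x right, y down, z forward; pixel columns grow to the right and rows downward; lengths in m; the calibration is good to about 2 mm. A picture is of the moment at which its call begins. There is no depth.
- env.close_job(): hands the job in, once; it reports no verdict.
Trained networks look in a picture, given as the dict that the camera call returned (one of the last four; its "shot" number tells which), for a name from the list of things; names that differ only in an ending like _2 or _b are one class to them, and where a whole thing is asked for, a point or a joint stands for the part that bears it (a point fixed in the world has none). Each returns a list of dicts, best first, with "conf" (0 to 1); they miss things now and then, are a little off and sometimes report something else, mostly with a low value. They report only what shows in the picture. A call takes as long as a camera call.
- env.outline_of(picture, label): "region" (400x640 bool, what is visible of it) and "uv" ([column, row] in pixels, amid what is visible of it).
The state is a dict: "clock": time; "joints": joint angles; "dq": joint speeds; "joint_efforts": joint torques, N m; "eef_pos": TCP position; "eef_rot": TCP orientation; "contact_force": force on the tool from outside, world axes, zero at the start; "torque": the same for the moment, N m; "grip_width": opening from 0.0 (shut) to 1.0 (fully open).
Only numpy, scipy, OpenCV 4.12 (cv2) and the standard library are available. Lean on these libraries where they do the work, as an engineer would, in place of code of your own. Each camera call takes 0.05 s, during which the arm holds its last target.

## Working session

There is one attempt and no reset: what is moved stays moved. The work goes in short steps, Python scripts to look and compute and a tool call to move; the robot and the scene stay as the last step left them, time stands still between calls to the robot, and variables do not carry over. Pictures are saved under pics/ and viewed, and the job is handed in when it is done.

Besides the shell and the picture viewer there is one more tool, called after ">>>" by a JSON object that holds its "api" and its "payload", one argument or row to a line. play_rows: Moves the arm, as the interface text tells. Its arguments: {"type":"object","properties":{"rows":{"type":"array","items":{"type":"object","properties":{"slide":{"type":"array","items":{"type":"number"}},"turn":{"type":"array","items":{"type":"number"}}}}},"grip":{"type":"number"}},"required":["rows"]}

```bash
mkdir -p pics
cat > h.py <<'E'
import numpy as np,cv2
from workcell import env
def ray(p,uv):
    K=p["camera_matrix"];R=np.array(p["R"]);t=np.array(p["t"])
    d=R.T@np.linalg.inv(K)@np.array([uv[0],uv[1],1.]);return -R.T@t,d
def atz(p,uv,z):
    c,d=ray(p,uv);return c+d*(z-c[2])/d[2]
def proj(p,X):
    q=np.array(p["R"])@np.array(X)+np.array(p["t"]);q=p["camera_matrix"]@q;return q[:2]/q[2]
def tri(obs):
    A=np.zeros((3,3));b=np.zeros(3)
    for p,uv in obs:
        c,d=ray(p,uv);d=d/np.linalg.norm(d);M=np.eye(3)-np.outer(d,d);A+=M;b+=M@c
    return np.linalg.solve(A,b)
E
python3 - <<'E'
from h import *
s=env.read_state();print(s)
for n in("scene","top"):
    p=env.capture(n);cv2.imwrite(f"pics/{n}0.png",p["image"])
    np.savez(f"{n}0.npz",**{k:p[k] for k in("image","camera_matrix","R","t")})
    c,_=ray(p,(0,0));print(n,c,p["camera_matrix"][0,0])
    for l in("hook_handle","looped_insert","pin_insert","cooling_tray"):
        for o in env.outline_of(p,l)[:2]:
            r=o["region"];ys,xs=np.nonzero(r);print(n,l,round(o["conf"],2),o["uv"],r.sum(),xs.min(),xs.max(),ys.min(),ys.max())
E
```

```text
{'clock': 0.0, 'joints': array([-1.29400039e+00,  4.23821167e-01,  1.63069908e+00,  5.98923904e-06,
        1.08858508e+00, -1.90308245e-02]), 'dq': array([ 1.67971578e-03,  1.41677442e-03,  2.26801100e-05,  2.01861253e-03,
       -9.26035073e-04,  1.06088504e-03]), 'joint_efforts': array([-1.77860962e-03, -5.44637561e+01, -2.73664516e+01,  6.42987876e-02,
        2.28395441e-02, -1.21994112e-04]), 'eef_pos': array([ 0.18207201, -0.59734747,  0.24691038]), 'eef_rot': array([ 9.89080668e-01,  1.47373201e-01, -9.45787552e-05, -7.50403763e-04]), 'contact_force': array([ 0.01126975,  0.14932745, -0.20541673]), 'torque': array([ 0.01709165,  0.01884528, -0.00984602]), 'grip_width': 0.996996072552016}
scene [ 0.76892964 -0.6932971   1.02672911] 400.5003884895731
scene hook_handle 0.58 [286.2, 225.4] 301 278 297 210 232
scene cooling_tray 0.68 [267.0, 313.9] 3178 233 303 276 352
top [ 0.40059044 -0.08211331  1.37927777] 465.0966652068341
top hook_handle 0.58 [348.4, 212.4] 338 339 357 199 221
top looped_insert 0.81 [256.8, 211.8] 400 247 268 200 222
top pin_insert 0.71 [222.6, 211.2] 325 215 233 200 221
top cooling_tray 0.81 [415.1, 192.1] 3228 380 446 163 221
```

Run:
```python
import cv2
a=cv2.imread("pics/scene0.png");b=cv2.imread("pics/top0.png")
cv2.imwrite("pics/s1.png",cv2.resize(a,(800,500),interpolation=cv2.INTER_CUBIC))
c=b[140:260,190:470];cv2.imwrite("pics/t1.png",cv2.resize(c,None,fx=2.85,fy=2.85,interpolation=cv2.INTER_CUBIC))
cv2.imwrite("pics/t0.png",b)
```

```text
(no output)
```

View pics/s1.png

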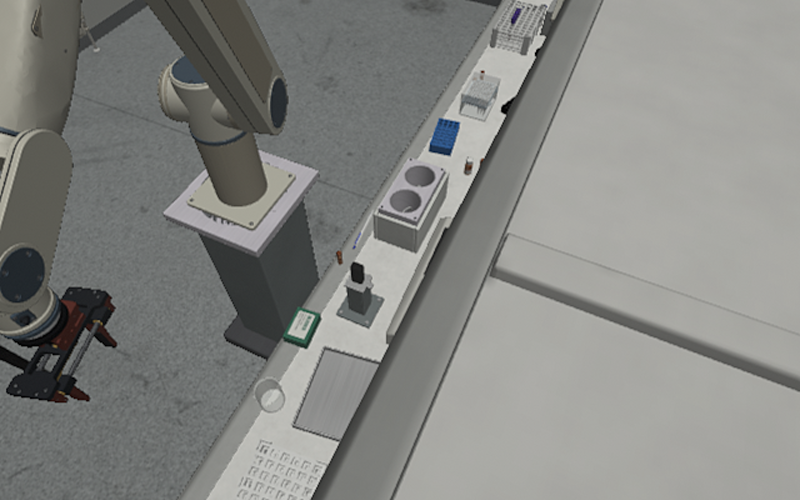

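View pics/t1.png

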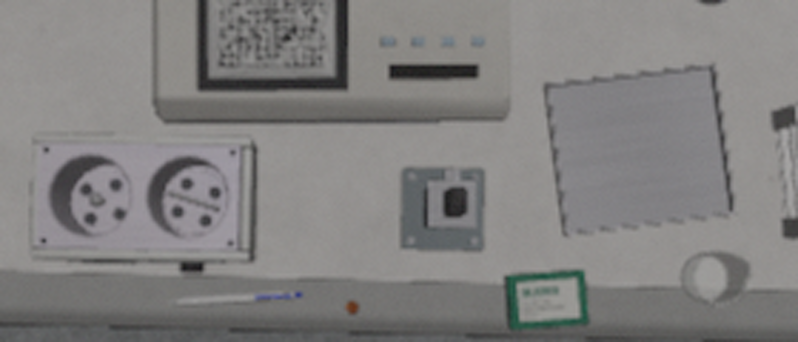

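View pics/t0.png

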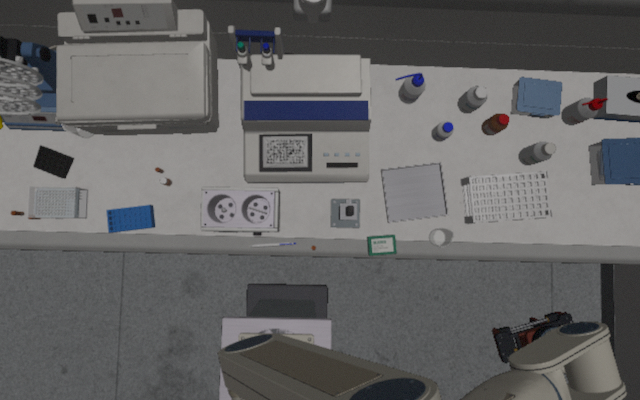

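The scene view shows the stand with the hook near (358,290) of the 800-wide picture, the heater with two wells at (412,190) and the tray at (335,395), partly hidden by a shelf edge. In the top view the looped insert is in the right-hand well at (257,211), and the bar is tilted about 19° in the image. The hook is at (348,212) with its tab pointing up (+x), and the tray is at (415,192).

Run:
```python
from h import *
P={}
for n in("scene","top"):
    P[n]=dict(np.load(f"{n}0.npz"))
S,T=P["scene"],P["top"]
print("hook tri",tri([(S,(286.2,225.4)),(T,(348.4,212.4))]), atz(T,(348.4,212.4),.146))
print("hook z .16",atz(T,(348.4,212.4),.16))
f=2.85
t=lambda u,v:(u/f+190-.5+.5/f,v/f+140-.5+.5/f)
for nm,uv,z in[("tab",t(450,172),.112),("collar c",t(451,203),.12),("loopA",t(168,193),.082),("loopB",t(220,210),.082),("ins uv",(256.8,211.8),.04),("pin uv",(222.6,211.2),.05),
 ("tray1",t(545,84),.018),("tray2",t(714,66),.018),("tray3",t(733,213),.018),("tray4",t(567,235),.018),
 ("heater1",t(33,143),.12),("h2",t(250,145),.12),("h3",t(250,257),.12),("h4",t(33,252),.12)]:
    print(nm,np.round(atz(T,uv,z),4))
b=T["image"]
def crop(im,r0,r1,c0,c1,s,fn): cv2.imwrite(fn,cv2.convertScaleAbs(cv2.resize(im[r0:r1,c0:c1],None,fx=s,fy=s,interpolation=cv2.INTER_CUBIC),alpha=1.3))
crop(b,180,240,195,285,8,"pics/t_h.png"); crop(b,190,235,320,370,10,"pics/t_k.png")
crop(S["image"],120,270,260,370,4,"pics/s_h.png")
```

```text
hook tri [ 0.46263615 -0.19252798  0.10863389] [ 0.45898524 -0.19037281  0.146     ]
hook z .16 [ 0.45832235 -0.18914386  0.16      ]
tab [ 0.4944 -0.1904  0.112 ]
collar c [ 0.4642 -0.1913  0.12  ]
loopA [0.4687 0.0823 0.082 ]
loopB [0.4534 0.0312 0.082 ]
ins uv [0.4588 0.0638 0.04  ]
pin uv [0.4576 0.1596 0.05  ]
tray1 [ 0.5957 -0.2954  0.018 ]
tray2 [ 0.6198 -0.4724  0.018 ]
tray3 [ 0.4667 -0.4932  0.018 ]
tray4 [ 0.4395 -0.3207  0.018 ]
heater1 [0.5107 0.2064 0.12  ]
h2 [0.5144 0.0015 0.12  ]
h3 [ 0.4082 -0.0019  0.12  ]
h4 [0.4078 0.2019 0.12  ]
```

View pics/t_h.png

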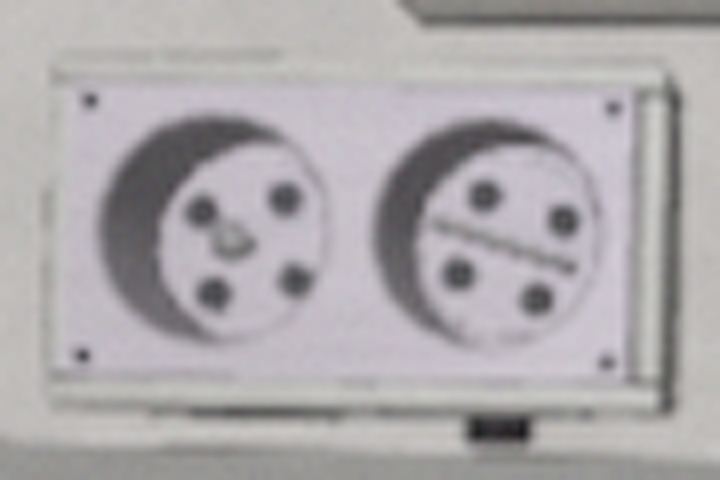

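View pics/t_k.png

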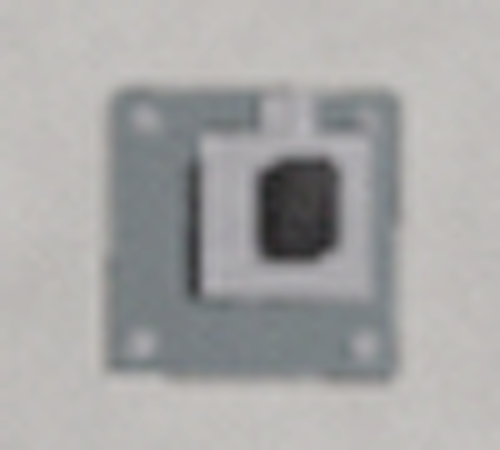

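View pics/s_h.png

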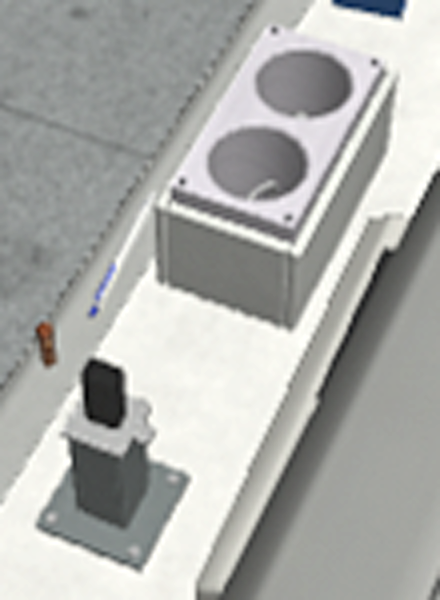

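Run:
```python
from h import *
S,T=[dict(np.load(f"{n}0.npz")) for n in("scene","top")]
print(np.round(T["R"],3))
def q(p,u,v,s,c0,r0,z): 
    uv=(u/s+c0-.5+.5/s,v/s+r0-.5+.5/s); return uv,atz(p,uv,z)
th=lambda u,v,z:q(T,u,v,8,195,180,z); tk=lambda u,v,z:q(T,u,v,10,320,190,z); sh=lambda u,v,z:q(S,u,v,4,260,120,z)
print("bolts top",[np.round(th(*b,.12)[1][:2],4) for b in((90,100),(613,107),(606,362),(82,355))])
print("bolts scn",[np.round(sh(*b,.12)[1][:2],4) for b in((273,31),(376,62),(288,217),(181,182))])
print("wells scn",[np.round(sh(*b,.12)[1][:2],4) for b in((304,84),(258,163))])
print("loop ends",[np.round(th(*b,.081)[1][:2],4) for b in((435,222),(573,268))])
print("ins disc c(z38)",np.round(th(510,247,.038)[1],4), "pin ball z.074",np.round(th(232,240,.074)[1],4))
print("collar T",np.round(tk(289,217,.118)[1],4),[np.round(tk(*b,.118)[1][:2],4) for b in((205,135),(373,142),(372,300),(205,297))])
print("htop T",np.round(tk(299,208,.174)[1],4),"htop S",np.round(sh(103,367,.174)[1],4))
print("tri",tri([(T,tk(299,208,0)[0]),(S,sh(103,367,0)[0])]))
print("base",[np.round(tk(*b,.004)[1][:2],4) for b in((145,118),(371,120),(366,346),(141,343))])
print("tab",np.round(tk(288,110,.115)[1],4))
```

```text
[[ 0.025 -0.999  0.032]
 [-0.997 -0.027 -0.072]
 [ 0.072 -0.03  -0.997]]
bolts top [array([0.505 , 0.1939]), array([0.5075, 0.018 ]), array([0.4212, 0.0176]), array([0.4191, 0.1929])]
bolts scn [array([0.4203, 0.1926]), array([0.5083, 0.1951]), array([0.5079, 0.0186]), array([0.4221, 0.016 ])]
wells scn [array([0.4659, 0.1486]), array([0.4666, 0.0577])]
loop ends [array([0.469 , 0.0816]), array([0.4542, 0.0332])]
ins disc c(z38) [0.463  0.0598 0.038 ] pin ball z.074 [0.4612 0.1527 0.074 ]
collar T [ 0.4634 -0.1929  0.118 ] [array([ 0.4852, -0.1695]), array([ 0.4845, -0.2154]), array([ 0.4415, -0.216 ]), array([ 0.4411, -0.1705])]
htop T [ 0.4631 -0.1905  0.174 ] htop S [ 0.4648 -0.1899  0.174 ]
tri [ 0.4638828  -0.19010086  0.17356968]
base [array([ 0.4974, -0.1595]), array([ 0.4986, -0.2267]), array([ 0.4315, -0.2266]), array([ 0.4307, -0.1598])]
tab [ 0.4928 -0.1923  0.115 ]
```

Run:
```python
from h import *
S,T=[dict(np.load(f"{n}0.npz")) for n in("scene","top")]
f=2.85
t=lambda u,v:(u/f+190-.5+.5/f,v/f+140-.5+.5/f)
s=lambda u,v:(u/4+260,v/4+120)
for a in((155,103),(158,118)):
  for b in((400,215),(375,216)):
    X=tri([(T,t(*a)),(S,s(*b))]);print(a,b,np.round(X,3),proj(T,X)-t(*a),proj(S,X)-s(*b))
print(atz(T,t(330,118),0),atz(T,t(330,100),.1))
crop=T["image"][40:190,235:380];cv2.imwrite("pics/inst.png",cv2.resize(crop,None,fx=4,fy=4,interpolation=cv2.INTER_CUBIC))
crop=S["image"][:,200:420];cv2.imwrite("pics/sinst.png",cv2.convertScaleAbs(cv2.resize(crop,None,fx=1.5,fy=1.5),alpha=1.5))
```

```text
(155, 103) (400, 215) [0.565 0.104 0.055] [-0.84925506 -1.884069  ] [-1.86125994  0.20503021]
(155, 103) (375, 216) [0.556 0.1   0.056] [0.60003288 1.24187919] [ 1.23599515 -0.16339806]
(158, 118) (400, 215) [0.558 0.105 0.05 ] [-1.85716741 -4.29675087] [-4.22325263  0.38367071]
(158, 118) (375, 216) [0.549 0.101 0.05 ] [-0.5198399  -1.11936145] [-1.10836523  0.12515259]
[ 0.5559328  -0.07306459  0.        ] [ 0.56223389 -0.07324275  0.1       ]
```

View pics/inst.png

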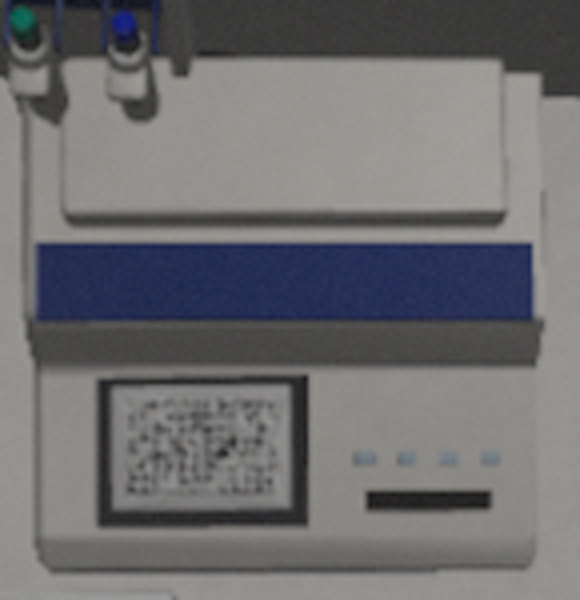

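View pics/sinst.png

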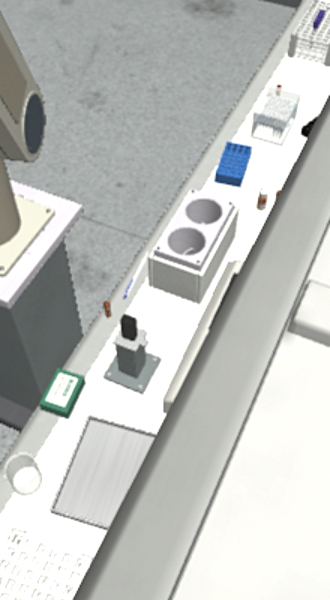

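```bash
cat >> h.py <<'E'
from scipy.spatial.transform import Rotation as Ro
def delta(tp,yaw):
    s=env.read_state();R0=Ro.from_quat(s["eef_rot"])
    R1=Ro.from_euler('z',yaw)*Ro.from_euler('x',np.pi)
    print("t",round(s["clock"],2),"pos",np.round(s["eef_pos"],4),"yaw",round(np.arctan2(*R0.as_matrix()[[1,0],0]),4),"F",np.round(s["contact_force"],2),"g",round(s["grip_width"],3))
    print("slide",np.round(R0.inv().apply(np.array(tp)-s["eef_pos"]),4),"turn",np.round((R0.inv()*R1).as_rotvec(),4))
E
python3 -c "
from h import *
delta([.4635,-.191,.26],0)"
```

```text
t 0.5 pos [ 0.1822 -0.5978  0.2477] yaw 0.2958 F [-0.47  0.08  0.77] g 0.999
slide [ 0.3877 -0.3072 -0.0123] turn [-0.     -0.      0.2958]
```

>>> {"api": "play_rows", "payload": {
  "rows": [
    {"slide": [0.03,-0.024,-0.012],"turn": [0,0,0.03]},
    {"slide": [0.06,-0.047,-0.012],"turn": [0,0,0.06]},
    {"slide": [0.09,-0.071,-0.012],"turn": [0,0,0.09]},
    {"slide": [0.12,-0.095,-0.012],"turn": [0,0,0.12]},
    {"slide": [0.15,-0.119,-0.012],"turn": [0,0,0.15]},
    {"slide": [0.18,-0.143,-0.012],"turn": [0,0,0.18]},
    {"slide": [0.21,-0.166,-0.012],"turn": [0,0,0.21]},
    {"slide": [0.24,-0.19,-0.012],"turn": [0,0,0.24]},
    {"slide": [0.27,-0.214,-0.012],"turn": [0,0,0.27]},
    {"slide": [0.3,-0.238,-0.012],"turn": [0,0,0.296]},
    {"slide": [0.33,-0.261,-0.012],"turn": [0,0,0.296]},
    {"slide": [0.36,-0.285,-0.012],"turn": [0,0,0.296]},
    {"slide": [0.3877,-0.3072,-0.012],"turn": [0,0,0.296]},
    {"slide": [0.3877,-0.3072,-0.012],"turn": [0,0,0.296]},
    {"slide": [0.3877,-0.3072,-0.012],"turn": [0,0,0.296]},
    {"slide": [0.3877,-0.3072,-0.012],"turn": [0,0,0.296]}
  ],
  "grip": 1
}}

```text
clock: 1.83
eef_pos: [0.4634, -0.191, 0.2597]
eef_rot: [1.0, 0.0, -0.0, 0.0]
contact_force: [-0.4, 0.3, 0.3]
grip_width: 1.0
```

Run:
```python
from h import *
p=env.capture("top");s=env.capture("scene")
cv2.imwrite("pics/a1.png",cv2.resize(p["image"][150:300,280:450],None,fx=4,fy=4))
cv2.imwrite("pics/a2.png",cv2.resize(s["image"][130:300,210:370],None,fx=3.5,fy=3.5))
delta([.4635,-.191,.152],0)
```

```text
t 1.93 pos [ 0.4629 -0.1918  0.2597] yaw -0.0014 F [-0.3  -0.06 -0.98] g 0.999
slide [ 0.0006 -0.0008  0.1077] turn [ 0.0001  0.0003 -0.0014]
```

View pics/a2.png

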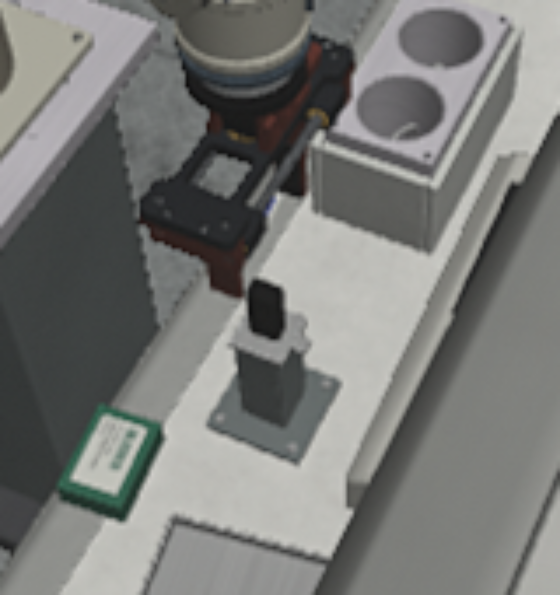

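Run:
```python
from h import *
S,T=[dict(np.load(f"{n}0.npz")) for n in("scene","top")]
for X in([.463,-.191,.235],[.463,-.24,.235],[.463,-.141,.235],[.4635,-.191,.174]):
    print(X,(proj(S,X)-[210,130])*3.5)
```

```text
[0.463, -0.191, 0.235] [256.48306971 235.91947837]
[0.463, -0.24, 0.235] [223.6251205  288.20931432]
[0.463, -0.141, 0.235] [288.26174269 185.3471926 ]
[0.4635, -0.191, 0.174] [261.50553602 285.31983494]
```

Fingertips appear at (230,290) and (295,190) in the crop, matching the projection. The gripper is over the handle, whose top is at (262,285). Next I descend and grip.

>>> {"api": "play_rows", "payload": {
  "rows": [
    {"slide": [0,0,0.02],"turn": [0,0,0]},
    {"slide": [0,0,0.04],"turn": [0,0,0]},
    {"slide": [0,0,0.06],"turn": [0,0,0]},
    {"slide": [0,0,0.08],"turn": [0,0,0]},
    {"slide": [0,0,0.095],"turn": [0,0,0]},
    {"slide": [0,0,0.108],"turn": [0,0,0]},
    {"slide": [0,0,0.108],"turn": [0,0,0]}
  ]
}}

```text
clock: 2.52
eef_pos: [0.4614, -0.1916, 0.1495]
eef_rot: [1.0, -0.001, -0.002, -0.001]
contact_force: [-1.3, 0.0, 0.3]
grip_width: 0.999
```

>>> {"api": "play_rows", "payload": {
  "rows": [
    {"slide": [0,0,0],"turn": [0,0,0]},
    {"slide": [0,0,0],"turn": [0,0,0]},
    {"slide": [0,0,0],"turn": [0,0,0]},
    {"slide": [0,0,0],"turn": [0,0,0]},
    {"slide": [0,0,0],"turn": [0,0,0]},
    {"slide": [0,0,0],"turn": [0,0,0]},
    {"slide": [0,0,0],"turn": [0,0,0]},
    {"slide": [0,0,0],"turn": [0,0,0]},
    {"slide": [0,0,0],"turn": [0,0,0]},
    {"slide": [0,0,0],"turn": [0,0,0]}
  ],
  "grip": 0
}}

```text
clock: 3.35
eef_pos: [0.4635, -0.1909, 0.1517]
eef_rot: [1.0, -0.0, -0.0, -0.0]
contact_force: [-0.2, -0.9, 0.5]
grip_width: 0.278
```

>>> {"api": "play_rows", "payload": {
  "rows": [
    {"slide": [0,0,0],"turn": [0,0,0]},
    {"slide": [0,0,0],"turn": [0,0,0]},
    {"slide": [0,0,0],"turn": [0,0,0]},
    {"slide": [0,0,0],"turn": [0,0,0]}
  ],
  "grip": 0
}}

```text
clock: 3.68
eef_pos: [0.4635, -0.191, 0.1517]
eef_rot: [1.0, -0.0, -0.0, -0.0]
contact_force: [-1.1, -0.3, 0.2]
grip_width: 0.206
```

>>> {"api": "play_rows", "payload": {
  "rows": [
    {"slide": [0,0,-0.01],"turn": [0,0,0]},
    {"slide": [0,0,-0.025],"turn": [0,0,0]},
    {"slide": [0,0,-0.045],"turn": [0,0,0]},
    {"slide": [0,0,-0.065],"turn": [0,0,0]},
    {"slide": [0,0,-0.085],"turn": [0,0,0]},
    {"slide": [0,0,-0.105],"turn": [0,0,0]},
    {"slide": [0,0,-0.125],"turn": [0,0,0]},
    {"slide": [0,0,-0.145],"turn": [0,0,0]},
    {"slide": [0,0,-0.15],"turn": [0,0,0]},
    {"slide": [0,0,-0.15],"turn": [0,0,0]},
    {"slide": [0,0,-0.15],"turn": [0,0,0]}
  ]
}}

```text
clock: 4.6
eef_pos: [0.4631, -0.1908, 0.3013]
eef_rot: [1.0, -0.0, -0.0, -0.0]
contact_force: [0.9, 0.5, -0.8]
grip_width: 0.205
```

Run:
```python
from h import *
s=env.capture("scene")
cv2.imwrite("pics/b2.png",cv2.resize(s["image"][130:290,210:370],None,fx=3.7,fy=3.7,interpolation=cv2.INTER_CUBIC))
c=np.array([.4622,.0585]);d=np.array([.956,-.293])
delta([*(c-.019*d),.302],-.297)
for o in((-.009,-.129),(.009,-.115),(0,-.134),(0,.028)):
    X=[.4635+o[0],-.191,.296+o[1]];print((proj(s,X)-[210,130])*3.7)
```

```text
t 4.65 pos [ 0.4629 -0.1907  0.3007] yaw -0.0002 F [ 0.36  0.07 -1.09] g 0.21
slide [-0.0189 -0.2547 -0.0011] turn [-0.0004  0.0015  0.2968]
[265.53386085 302.78810208]
[287.5307695  300.44171267]
[277.30944155 311.2662656 ]
[264.13816537 163.71367712]
```

View pics/b2.png

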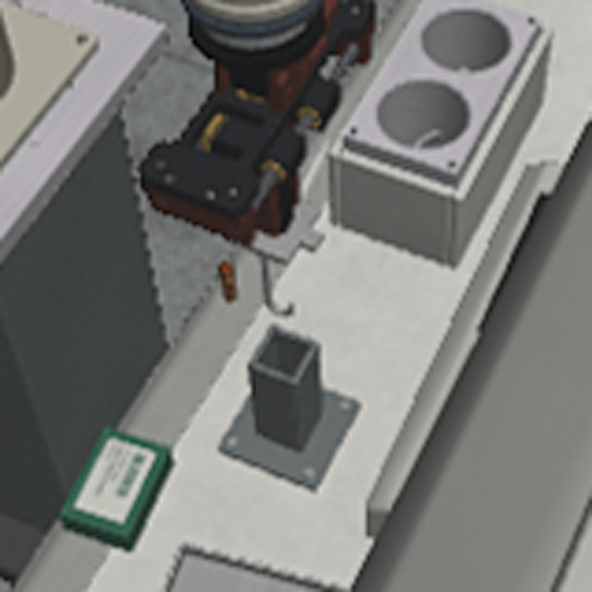

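The hook is out of the stand: shank at (266,280), J bottom at (280,313), tip at (290,307), all within about 1 camera pixel of the prediction. Next I move over the well, offset 19 mm to the loop's −x side.

>>> {"api": "play_rows", "payload": {
  "rows": [
    {"slide": [-0.001,-0.015,0],"turn": [0,0,0.02]},
    {"slide": [-0.003,-0.035,0],"turn": [0,0,0.05]},
    {"slide": [-0.004,-0.06,0],"turn": [0,0,0.08]},
    {"slide": [-0.006,-0.085,0],"turn": [0,0,0.11]},
    {"slide": [-0.008,-0.11,0],"turn": [0,0,0.14]},
    {"slide": [-0.01,-0.135,0],"turn": [0,0,0.17]},
    {"slide": [-0.012,-0.16,0],"turn": [0,0,0.2]},
    {"slide": [-0.014,-0.185,0],"turn": [0,0,0.23]},
    {"slide": [-0.016,-0.21,0],"turn": [0,0,0.26]},
    {"slide": [-0.018,-0.235,0],"turn": [0,0,0.28]},
    {"slide": [-0.019,-0.25,0],"turn": [0,0,0.297]},
    {"slide": [-0.019,-0.255,0],"turn": [0,0,0.297]},
    {"slide": [-0.019,-0.255,0],"turn": [0,0,0.297]},
    {"slide": [-0.019,-0.255,0],"turn": [0,0,0.297]}
  ]
}}

```text
clock: 5.82
eef_pos: [0.4443, 0.0637, 0.3009]
eef_rot: [0.989, -0.147, -0.001, 0.0]
contact_force: [0.0, 0.1, -1.0]
grip_width: 0.201
```

Run:
```python
from h import *
s=env.capture("scene")
cv2.imwrite("pics/c2.png",cv2.resize(s["image"][100:200,270:390],None,fx=6,fy=6,interpolation=cv2.INTER_CUBIC))
c=np.array([.4622,.0585]);d=np.array([.956,-.293])
delta([*(c-.019*d),.191],-.297)
h=np.array([*(c-.019*d),.296])
for o in((-.009,-.129),(.009,-.115),(0,-.134)):
    X=h+[o[0]*d[0],o[0]*d[1],o[1]];print((proj(s,X)-[270,100]+.5)*6)
for y in(-.023,0,.023): print("bar",(proj(s,[c[0]+.293*y,c[1]+.956*y,.084 if y==0 else .081])-[270,100]+.5)*6)
```

```text
t 5.87 pos [0.4444 0.0634 0.3011] yaw -0.2971 F [ 0.15 -0.39 -1.21] g 0.201
slide [-0.0005 -0.0006  0.1101] turn [ 0.0007  0.0009 -0.0001]
[280.04080756 268.74993427]
[308.23324654 266.59548262]
[293.58927861 284.78723172]
bar [288.97696917 437.3123041 ]
bar [318.55800745 408.14960023]
bar [347.36023492 386.9959785 ]
```

View pics/c2.png

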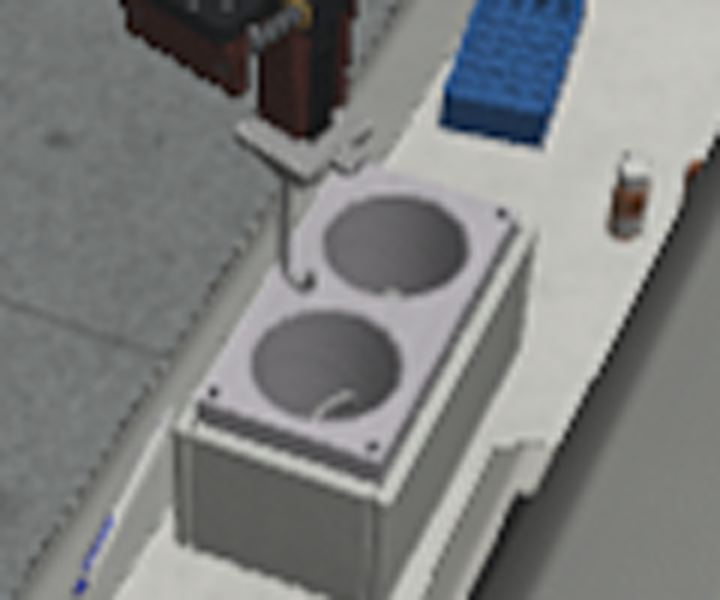

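Shank enters at (285,230), J bottom is at (297,290) and the bar at (318,415)–(352,392). All are shifted by the same 1 px from the prediction, so the relative offset holds. Descending.

>>> {"api": "play_rows", "payload": {
  "rows": [
    {"slide": [0,0,0.012],"turn": [0,0,0]},
    {"slide": [0,0,0.024],"turn": [0,0,0]},
    {"slide": [0,0,0.036],"turn": [0,0,0]},
    {"slide": [0,0,0.048],"turn": [0,0,0]},
    {"slide": [0,0,0.058],"turn": [0,0,0]},
    {"slide": [0,0,0.068],"turn": [0,0,0]},
    {"slide": [0,0,0.076],"turn": [0,0,0]},
    {"slide": [0,0,0.082],"turn": [0,0,0]},
    {"slide": [0,0,0.085],"turn": [0,0,0]},
    {"slide": [0,0,0.085],"turn": [0,0,0]}
  ]
}}

```text
clock: 6.7
eef_pos: [0.4444, 0.0639, 0.2161]
eef_rot: [0.989, -0.148, -0.0, 0.0]
contact_force: [-0.6, 0.2, -1.4]
grip_width: 0.204
```

>>> {"api": "play_rows", "payload": {
  "rows": [
    {"slide": [0,0,0.006],"turn": [0,0,0]},
    {"slide": [0,0,0.012],"turn": [0,0,0]},
    {"slide": [0,0,0.018],"turn": [0,0,0]},
    {"slide": [0,0,0.023],"turn": [0,0,0]},
    {"slide": [0,0,0.025],"turn": [0,0,0]},
    {"slide": [0,0,0.025],"turn": [0,0,0]},
    {"slide": [0,0,0.025],"turn": [0,0,0]}
  ]
}}

```text
clock: 7.28
eef_pos: [0.4446, 0.0641, 0.1916]
eef_rot: [0.989, -0.148, -0.0, 0.0]
contact_force: [0.6, -0.1, -0.9]
grip_width: 0.201
```

Run:
```python
from h import *
s=env.capture("scene")
cv2.imwrite("pics/d2.png",cv2.resize(s["image"][110:200,280:390],None,fx=7,fy=7,interpolation=cv2.INTER_CUBIC))
t=env.capture("top")
cv2.imwrite("pics/d3.png",cv2.resize(t["image"][170:270,195:310],None,fx=6,fy=6,interpolation=cv2.INTER_CUBIC))
delta([.4622,.0585,.191],-.297)
```

```text
t 7.38 pos [0.4447 0.0641 0.1919] yaw -0.2972 F [ 0.08 -0.48 -0.76] g 0.21
slide [0.0183 0.0002 0.0009] turn [-0.0002 -0.0003 -0.0002]
```

View pics/d2.png

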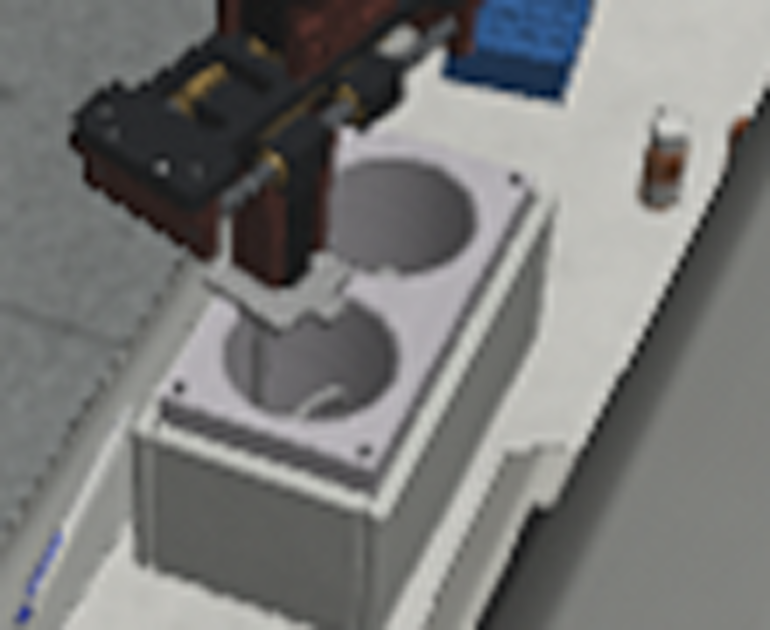

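View pics/d3.png

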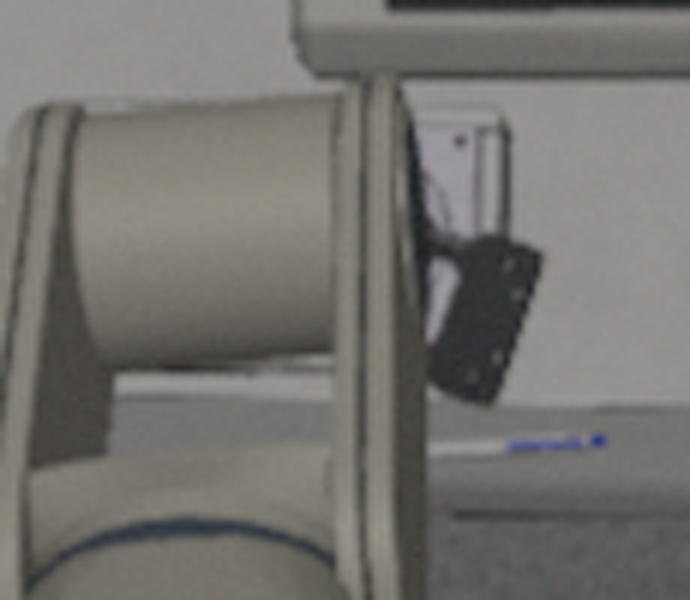

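The shank is inside the well at (258,350) and the bar is still at (320,400), with no contact force. Next I slide under the bar and raise to contact.

>>> {"api": "play_rows", "payload": {
  "rows": [
    {"slide": [0.004,0,0.001],"turn": [0,0,0]},
    {"slide": [0.008,0,0.001],"turn": [0,0,0]},
    {"slide": [0.012,0,0.001],"turn": [0,0,0]},
    {"slide": [0.016,0,0.001],"turn": [0,0,0]},
    {"slide": [0.018,0,0.001],"turn": [0,0,0]},
    {"slide": [0.018,0,0.001],"turn": [0,0,0]},
    {"slide": [0.018,0,0.001],"turn": [0,0,0]}
  ]
}}

```text
clock: 7.97
eef_pos: [0.4618, 0.0587, 0.1906]
eef_rot: [0.989, -0.148, -0.0, 0.0]
contact_force: [0.1, 0.3, -1.1]
grip_width: 0.203
```

>>> {"api": "play_rows", "payload": {
  "rows": [
    {"slide": [0,0,-0.005],"turn": [0,0,0]},
    {"slide": [0,0,-0.01],"turn": [0,0,0]},
    {"slide": [0,0,-0.015],"turn": [0,0,0]},
    {"slide": [0,0,-0.02],"turn": [0,0,0]},
    {"slide": [0,0,-0.025],"turn": [0,0,0]},
    {"slide": [0,0,-0.03],"turn": [0,0,0]},
    {"slide": [0,0,-0.035],"turn": [0,0,0]},
    {"slide": [0,0,-0.035],"turn": [0,0,0]},
    {"slide": [0,0,-0.035],"turn": [0,0,0]},
    {"slide": [0,0,-0.035],"turn": [0,0,0]}
  ]
}}

```text
clock: 8.8
eef_pos: [0.4615, 0.0587, 0.2255]
eef_rot: [0.989, -0.148, -0.0, 0.0]
contact_force: [0.0, -0.3, -3.6]
grip_width: 0.202
```

Run:
```python
from h import *
s=env.capture("scene")
cv2.imwrite("pics/e2.png",cv2.resize(s["image"][110:200,280:390],None,fx=7,fy=7,interpolation=cv2.INTER_CUBIC))
delta([.4622,.0585,.37],-.297)
```

```text
t 8.85 pos [0.4615 0.0587 0.2254] yaw -0.2972 F [ 0.29 -0.6  -3.39] g 0.204
slide [ 6.000e-04  1.000e-04 -1.446e-01] turn [ 0.0003  0.0006 -0.0002]
```

View pics/e2.png

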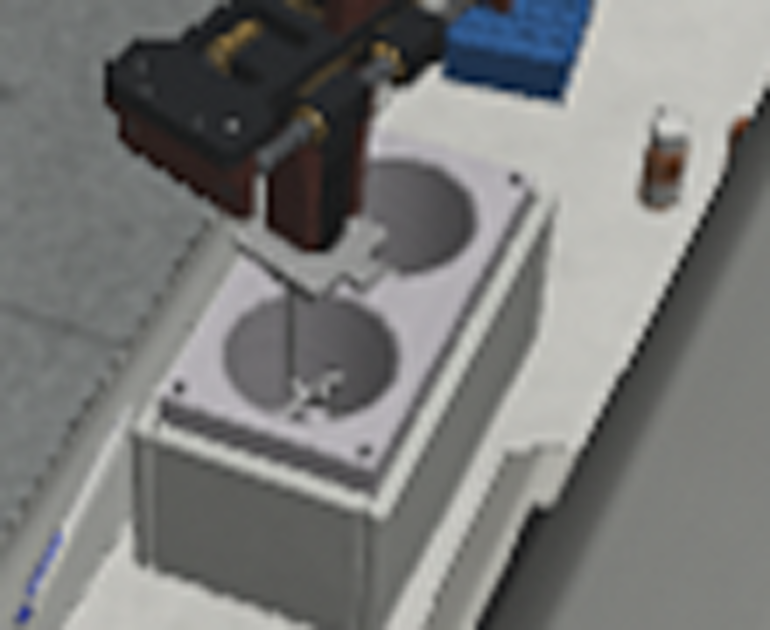

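The weight rose by about 2.7 N, which matches the insert, and the bar sits in the J at (315,395). Raising straight up.

>>> {"api": "play_rows", "payload": {
  "rows": [
    {"slide": [0,0,-0.005],"turn": [0,0,0]},
    {"slide": [0,0,-0.013],"turn": [0,0,0]},
    {"slide": [0,0,-0.022],"turn": [0,0,0]},
    {"slide": [0,0,-0.032],"turn": [0,0,0]},
    {"slide": [0,0,-0.042],"turn": [0,0,0]},
    {"slide": [0,0,-0.052],"turn": [0,0,0]},
    {"slide": [0,0,-0.062],"turn": [0,0,0]},
    {"slide": [0,0,-0.072],"turn": [0,0,0]},
    {"slide": [0,0,-0.082],"turn": [0,0,0]},
    {"slide": [0,0,-0.092],"turn": [0,0,0]},
    {"slide": [0,0,-0.102],"turn": [0,0,0]},
    {"slide": [0,0,-0.112],"turn": [0,0,0]},
    {"slide": [0,0,-0.122],"turn": [0,0,0]},
    {"slide": [0,0,-0.131],"turn": [0,0,0]},
    {"slide": [0,0,-0.138],"turn": [0,0,0]},
    {"slide": [0,0,-0.143],"turn": [0,0,0]},
    {"slide": [0,0,-0.145],"turn": [0,0,0]},
    {"slide": [0,0,-0.145],"turn": [0,0,0]},
    {"slide": [0,0,-0.145],"turn": [0,0,0]},
    {"slide": [0,0,-0.145],"turn": [0,0,0]}
  ]
}}

```text
clock: 10.52
eef_pos: [0.4615, 0.0587, 0.3701]
eef_rot: [0.989, -0.148, -0.001, 0.0]
contact_force: [-0.1, 0.6, -4.4]
grip_width: 0.208
```

Run:
```python
from h import *
s=env.capture("scene")
cv2.imwrite("pics/f2.png",cv2.resize(s["image"][80:200,250:390],None,fx=5,fy=5,interpolation=cv2.INTER_CUBIC))
delta([.5304,-.3954,.37],-.297)
```

```text
t 10.57 pos [0.4615 0.0587 0.3701] yaw -0.2972 F [-0.27 -0.03 -4.13] g 0.2
slide [1.989e-01 4.141e-01 1.000e-04] turn [ 0.0004  0.001  -0.0002]
```

View pics/f2.png

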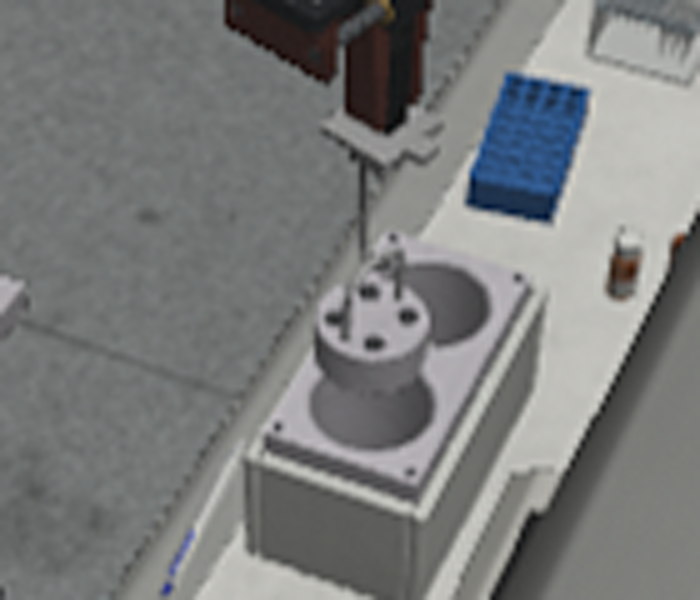

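The insert hangs upright above its well at (372,335), and the load is 4.1 N. Carrying it smoothly to the tray.

>>> {"api": "play_rows", "payload": {
  "rows": [
    {"slide": [0.001,0.002,0],"turn": [0,0,0]},
    {"slide": [0.0025,0.005,0],"turn": [0,0,0]},
    {"slide": [0.0045,0.009,0],"turn": [0,0,0]},
    {"slide": [0.007,0.015,0],"turn": [0,0,0]},
    {"slide": [0.011,0.022,0],"turn": [0,0,0]},
    {"slide": [0.015,0.031,0],"turn": [0,0,0]},
    {"slide": [0.02,0.041,0],"turn": [0,0,0]},
    {"slide": [0.025,0.052,0],"turn": [0,0,0]},
    {"slide": [0.03,0.063,0],"turn": [0,0,0]},
    {"slide": [0.036,0.0745,0],"turn": [0,0,0]},
    {"slide": [0.0415,0.086,0],"turn": [0,0,0]},
    {"slide": [0.047,0.0975,0],"turn": [0,0,0]},
    {"slide": [0.0525,0.109,0],"turn": [0,0,0]},
    {"slide": [0.058,0.1205,0],"turn": [0,0,0]},
    {"slide": [0.0635,0.132,0],"turn": [0,0,0]},
    {"slide": [0.069,0.1435,0],"turn": [0,0,0]},
    {"slide": [0.0745,0.155,0],"turn": [0,0,0]},
    {"slide": [0.08,0.1665,0],"turn": [0,0,0]},
    {"slide": [0.0855,0.178,0],"turn": [0,0,0]},
    {"slide": [0.091,0.1895,0],"turn": [0,0,0]}
  ]
}}

```text
clock: 12.23
eef_pos: [0.4935, -0.1504, 0.3706]
eef_rot: [0.989, -0.148, -0.0, 0.0]
contact_force: [0.2, 0.1, -4.1]
grip_width: 0.203
```

>>> {"api": "play_rows", "payload": {
  "rows": [
    {"slide": [0.0055,0.0115,0],"turn": [0,0,0]},
    {"slide": [0.011,0.023,0],"turn": [0,0,0]},
    {"slide": [0.0165,0.0345,0],"turn": [0,0,0]},
    {"slide": [0.022,0.046,0],"turn": [0,0,0]},
    {"slide": [0.0275,0.0575,0],"turn": [0,0,0]},
    {"slide": [0.033,0.069,0],"turn": [0,0,0]},
    {"slide": [0.0385,0.0805,0],"turn": [0,0,0]},
    {"slide": [0.044,0.092,0],"turn": [0,0,0]},
    {"slide": [0.0495,0.1035,0],"turn": [0,0,0]},
    {"slide": [0.055,0.115,0],"turn": [0,0,0]},
    {"slide": [0.0605,0.1265,0],"turn": [0,0,0]},
    {"slide": [0.066,0.138,0],"turn": [0,0,0]},
    {"slide": [0.0715,0.1495,0],"turn": [0,0,0]},
    {"slide": [0.077,0.161,0],"turn": [0,0,0]},
    {"slide": [0.0825,0.172,0],"turn": [0,0,0]},
    {"slide": [0.088,0.183,0],"turn": [0,0,0]},
    {"slide": [0.093,0.193,0],"turn": [0,0,0]},
    {"slide": [0.097,0.202,0],"turn": [0,0,0]},
    {"slide": [0.1005,0.209,0],"turn": [0,0,0]},
    {"slide": [0.103,0.2145,0],"turn": [0,0,0]}
  ]
}}

```text
clock: 13.9
eef_pos: [0.5291, -0.3853, 0.3705]
eef_rot: [0.989, -0.148, -0.0, -0.0]
contact_force: [0.9, -1.0, -3.8]
grip_width: 0.197
```

>>> {"api": "play_rows", "payload": {
  "rows": [
    {"slide": [0.002,0.004,0],"turn": [0,0,0]},
    {"slide": [0.0035,0.007,0],"turn": [0,0,0]},
    {"slide": [0.0045,0.009,0],"turn": [0,0,0]},
    {"slide": [0.005,0.01,0],"turn": [0,0,0]},
    {"slide": [0.005,0.01,0],"turn": [0,0,0]},
    {"slide": [0.005,0.01,0],"turn": [0,0,0]},
    {"slide": [0.005,0.01,0],"turn": [0,0,0]},
    {"slide": [0.005,0.01,0],"turn": [0,0,0]}
  ]
}}

```text
clock: 14.57
eef_pos: [0.5308, -0.3951, 0.3708]
eef_rot: [0.989, -0.148, 0.0, -0.0]
contact_force: [0.8, -0.5, -3.7]
grip_width: 0.204
```

Run:
```python
from h import *
s=env.capture("scene");t=env.capture("top")
cv2.imwrite("pics/g2.png",cv2.resize(s["image"][150:400,150:370],None,fx=2.4,fy=2.4,interpolation=cv2.INTER_CUBIC))
cv2.imwrite("pics/g3.png",cv2.resize(t["image"][140:280,330:480],None,fx=4,fy=4,interpolation=cv2.INTER_CUBIC))
delta([.5304,-.3954,.2115],-.297)
```

```text
t 14.67 pos [ 0.5308 -0.3952  0.3708] yaw -0.2969 F [ 0.24 -0.29 -3.81] g 0.204
slide [-0.0004  0.0003  0.1593] turn [ 0.     -0.0001  0.0001]
```

View pics/g2.png

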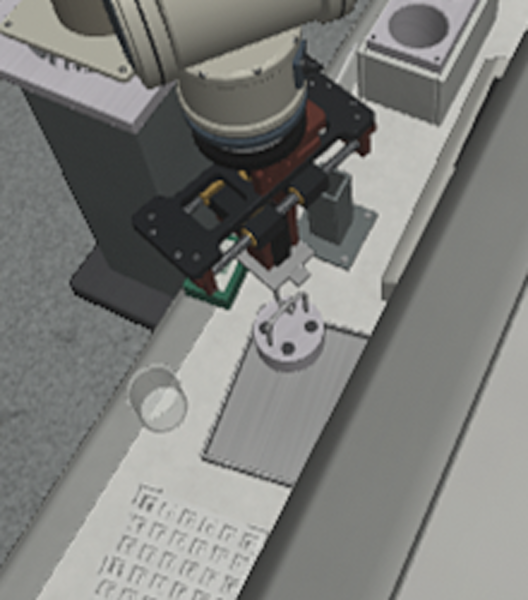

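View pics/g3.png

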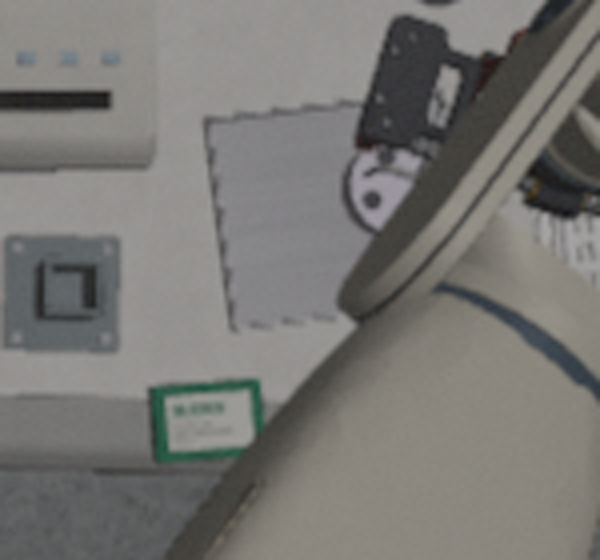

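The insert hangs above the tray (290,330 in the scene crop) and its position agrees with the tray centre. Lowering.

>>> {"api": "play_rows", "payload": {
  "rows": [
    {"slide": [0,0,0.004],"turn": [0,0,0]},
    {"slide": [0,0,0.01],"turn": [0,0,0]},
    {"slide": [0,0,0.018],"turn": [0,0,0]},
    {"slide": [0,0,0.028],"turn": [0,0,0]},
    {"slide": [0,0,0.039],"turn": [0,0,0]},
    {"slide": [0,0,0.05],"turn": [0,0,0]},
    {"slide": [0,0,0.061],"turn": [0,0,0]},
    {"slide": [0,0,0.072],"turn": [0,0,0]},
    {"slide": [0,0,0.083],"turn": [0,0,0]},
    {"slide": [0,0,0.094],"turn": [0,0,0]},
    {"slide": [0,0,0.105],"turn": [0,0,0]},
    {"slide": [0,0,0.115],"turn": [0,0,0]},
    {"slide": [0,0,0.124],"turn": [0,0,0]},
    {"slide": [0,0,0.132],"turn": [0,0,0]},
    {"slide": [0,0,0.138],"turn": [0,0,0]},
    {"slide": [0,0,0.143],"turn": [0,0,0]},
    {"slide": [0,0,0.147],"turn": [0,0,0]},
    {"slide": [0,0,0.149],"turn": [0,0,0]},
    {"slide": [0,0,0.149],"turn": [0,0,0]},
    {"slide": [0,0,0.149],"turn": [0,0,0]}
  ]
}}

```text
clock: 16.33
eef_pos: [0.531, -0.3955, 0.2219]
eef_rot: [0.989, -0.148, 0.0, 0.0]
contact_force: [0.8, 0.3, -3.5]
grip_width: 0.2
```

>>> {"api": "play_rows", "payload": {
  "rows": [
    {"slide": [0,0,0.002],"turn": [0,0,0]},
    {"slide": [0,0,0.004],"turn": [0,0,0]},
    {"slide": [0,0,0.006],"turn": [0,0,0]},
    {"slide": [0,0,0.008],"turn": [0,0,0]},
    {"slide": [0,0,0.01],"turn": [0,0,0]},
    {"slide": [0,0,0.012],"turn": [0,0,0]},
    {"slide": [0,0,0.014],"turn": [0,0,0]},
    {"slide": [0,0,0.016],"turn": [0,0,0]},
    {"slide": [0,0,0.016],"turn": [0,0,0]},
    {"slide": [0,0,0.016],"turn": [0,0,0]},
    {"slide": [0,0,0.016],"turn": [0,0,0]},
    {"slide": [0,0,0.016],"turn": [0,0,0]},
    {"slide": [0,0,0.016],"turn": [0,0,0]}
  ]
}}

```text
clock: 17.42
eef_pos: [0.5309, -0.3954, 0.2059]
eef_rot: [0.989, -0.148, 0.0, 0.0]
contact_force: [-0.2, -0.1, -1.3]
grip_width: 0.202
```

Run:
```python
from h import *
s=env.capture("scene");t=env.capture("top")
cv2.imwrite("pics/i2.png",cv2.resize(s["image"][200:350,200:350],None,fx=4,fy=4,interpolation=cv2.INTER_CUBIC))
cv2.imwrite("pics/i3.png",cv2.resize(t["image"][140:280,330:480],None,fx=4,fy=4,interpolation=cv2.INTER_CUBIC))
delta([.5304,-.3954,.177],-.297)
```

```text
t 17.52 pos [ 0.5309 -0.3954  0.2058] yaw -0.2972 F [-0.27 -0.1  -0.81] g 0.202
slide [-0.0005  0.0001  0.0288] turn [ 0.0001 -0.0002 -0.0002]
```

View pics/i2.png

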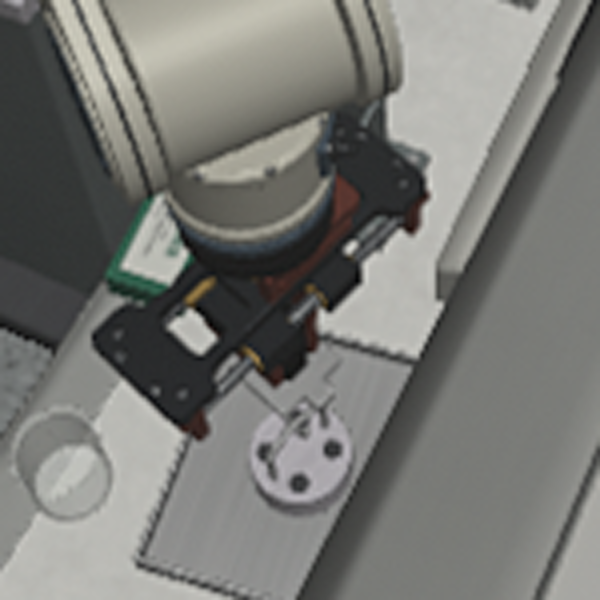

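View pics/i3.png

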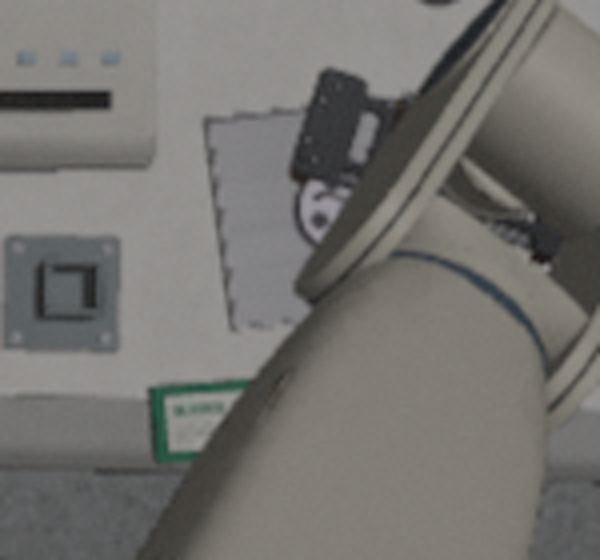

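The load is back to the hook alone (−0.8 N) and the insert stands in the tray at (300,465). Next I lower the hook until the J is just above the insert's top, then release.

>>> {"api": "play_rows", "payload": {
  "rows": [
    {"slide": [0,0,0.004],"turn": [0,0,0]},
    {"slide": [0,0,0.01],"turn": [0,0,0]},
    {"slide": [0,0,0.016],"turn": [0,0,0]},
    {"slide": [0,0,0.022],"turn": [0,0,0]},
    {"slide": [0,0,0.027],"turn": [0,0,0]},
    {"slide": [0,0,0.03],"turn": [0,0,0]},
    {"slide": [0,0,0.03],"turn": [0,0,0]},
    {"slide": [0,0,0.03],"turn": [0,0,0]}
  ]
}}

```text
clock: 18.18
eef_pos: [0.5308, -0.3953, 0.1753]
eef_rot: [0.989, -0.148, -0.0, -0.0]
contact_force: [-0.6, 0.7, -0.3]
grip_width: 0.203
```

>>> {"api": "play_rows", "payload": {
  "rows": [
    {"slide": [0,0,0],"turn": [0,0,0]},
    {"slide": [0,0,0],"turn": [0,0,0]},
    {"slide": [0,0,0],"turn": [0,0,0]},
    {"slide": [0,0,0],"turn": [0,0,0]},
    {"slide": [0,0,0],"turn": [0,0,0]},
    {"slide": [0,0,0],"turn": [0,0,0]},
    {"slide": [0,0,0],"turn": [0,0,0]},
    {"slide": [0,0,0],"turn": [0,0,0]},
    {"slide": [0,0,0],"turn": [0,0,0]},
    {"slide": [0,0,0],"turn": [0,0,0]}
  ],
  "grip": 1
}}

```text
clock: 19.02
eef_pos: [0.5308, -0.3954, 0.1756]
eef_rot: [0.989, -0.148, -0.0, -0.0]
contact_force: [0.4, 1.0, -0.1]
grip_width: 0.922
```

Run:
```python
from h import *
s=env.capture("scene")
cv2.imwrite("pics/j2.png",cv2.resize(s["image"][200:350,200:350],None,fx=4,fy=4,interpolation=cv2.INTER_CUBIC))
delta([.5304,-.3954,.3],-.297)
```

```text
t 19.07 pos [ 0.5308 -0.3953  0.1756] yaw -0.2972 F [-0.43  0.64 -0.09] g 0.962
slide [-0.0004  0.0002 -0.1244] turn [-0.      0.0001 -0.0002]
```

View pics/j2.png

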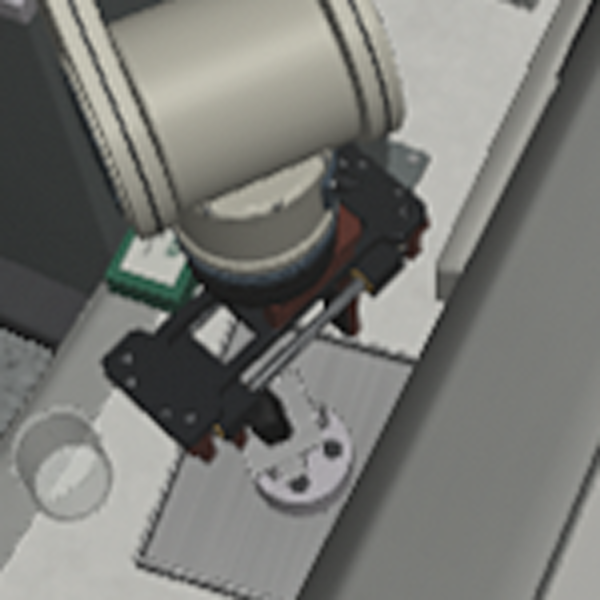

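The fingers are open (0.96) around the handle and the insert is still standing. Retreating straight up.

>>> {"api": "play_rows", "payload": {
  "rows": [
    {"slide": [0,0,0],"turn": [0,0,0]},
    {"slide": [0,0,-0.004],"turn": [0,0,0]},
    {"slide": [0,0,-0.012],"turn": [0,0,0]},
    {"slide": [0,0,-0.022],"turn": [0,0,0]},
    {"slide": [0,0,-0.035],"turn": [0,0,0]},
    {"slide": [0,0,-0.05],"turn": [0,0,0]},
    {"slide": [0,0,-0.07],"turn": [0,0,0]},
    {"slide": [0,0,-0.09],"turn": [0,0,0]},
    {"slide": [0,0,-0.11],"turn": [0,0,0]},
    {"slide": [0,0,-0.13],"turn": [0,0,0]},
    {"slide": [0,0,-0.15],"turn": [0,0,0]},
    {"slide": [0,0,-0.17],"turn": [0,0,0]},
    {"slide": [0,0,-0.19],"turn": [0,0,0]},
    {"slide": [0,0,-0.2],"turn": [0,0,0]},
    {"slide": [0,0,-0.2],"turn": [0,0,0]}
  ]
}}

```text
clock: 20.32
eef_pos: [0.5317, -0.396, 0.3798]
eef_rot: [0.989, -0.148, 0.003, 0.002]
contact_force: [-0.0, -0.2, 0.3]
grip_width: 1.001
```

Run:
```python
from h import *
s=env.capture("scene")
cv2.imwrite("pics/k2.png",cv2.resize(s["image"][200:370,180:350],None,fx=3.5,fy=3.5,interpolation=cv2.INTER_CUBIC))
delta([.4,-.1,.37],-.297)
```

```text
t 20.37 pos [ 0.5312 -0.3956  0.3776] yaw -0.2972 F [ 0.62 -0.49 -0.6 ] g 0.999
slide [-0.212  -0.2442  0.0066] turn [ 0.0012 -0.0031 -0.0002]
```

View pics/k2.png

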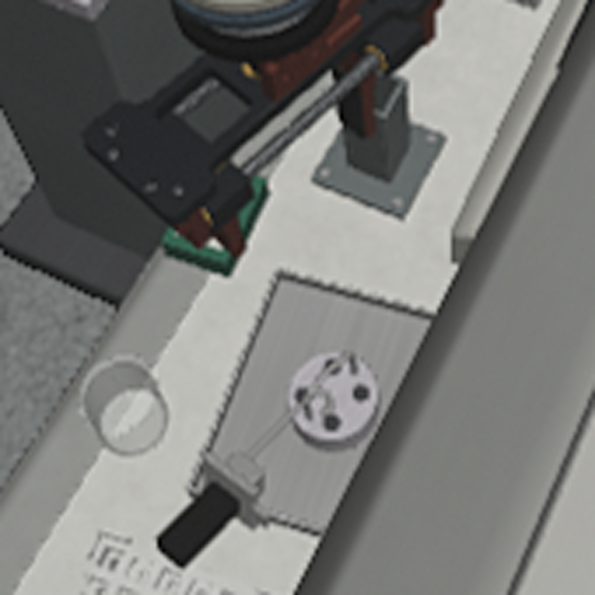

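The hook has tipped over and rests across the tray rim with its handle at (200,525). The insert is upright in the tray at (335,400). One final check of the positions, then I hand in.

Run:
```python
from h import *
for k in range(6): s=env.capture("scene")
t=env.capture("top")
for p,n,z in((s,"looped_insert",.033),(t,"looped_insert",.033),(t,"pin_insert",.05)):
    for o in env.outline_of(p,n)[:1]: print(n,round(o["conf"],2),o["uv"],np.round(atz(p,o["uv"],z),3))
im=np.hstack([cv2.resize(t["image"][170:250,190:290],None,fx=4,fy=4),cv2.resize(s["image"][260:340,230:330],None,fx=4,fy=4)])
cv2.imwrite("pics/l.png",im);delta([.5,-.4,.37],-.297)
```

```text
looped_insert 0.77 [275.3, 312.8] [ 0.534 -0.397  0.033]
looped_insert 0.73 [413.5, 193.0] [ 0.526 -0.39   0.033]
pin_insert 0.9 [224.7, 209.6] [0.462 0.154 0.05 ]
t 20.87 pos [ 0.5308 -0.3953  0.3752] yaw -0.2972 F [ 0.39 -0.71  0.13] g 1.002
slide [-0.028   0.0135  0.0052] turn [-0.0003  0.0008 -0.0002]
```

View pics/l.png

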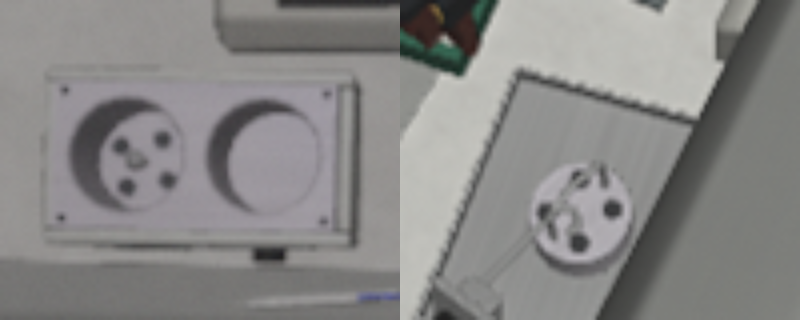

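The pin insert is still in the left well at (135,155), the right well is empty, and the looped insert stands in the tray at (580,215), at rest.

```bash
python3 -c "
from h import *
print(env.close_job())"
```

```text
the job is handed in; nothing more can be done
None
```

The looped insert is standing in the metal tray, the hook is released, and the pin insert is still in its well. I handed the job in at about 21 s; it reports no verdict.

**What I did:** I took the hook from its stand and turned it 17° to match the loop. I then lowered it beside the bar, slid it underneath and raised it. The load rose by about 2.7 N, which matches the insert. I lifted the insert straight up to about 0.16 m and carried it to the tray. There I lowered it until only the hook's own weight was left on the gripper, let go and moved straight up.

**Last checks:**
- **Looped insert:** it is upright and at rest at about (0.53, −0.395), within about 6 mm of the tray's centre. The two cameras differed by about 10 mm on its position.
- **Pin insert:** it has not visibly moved, and the other well is empty.
- **Hook:** it tipped over after release and now rests across the tray rim with its wire still in the loop. It did not upset the insert.
- **Gripper:** it is open and well clear, at about 0.375 m, touching nothing.

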